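Move a test-tile carrier over the end stop to the notched rail

ROBOT

A 7-joint arm with a two-finger parallel gripper is mounted at the origin on a cart in front of the work surface, level with it; the furniture and walls round the work are solid. World frame = base frame: x ahead of the robot, y to its left, z up, the work surface at z = 0. Lengths are in m, angles in rad, forces in N, time in s.
With the tool pointing down it reaches from about 0.4 to 0.925 m from the base axis. Payload 4.1 kg.
Tool frame: the origin (TCP) lies midway between the tips of the shut fingers; the grasp point (between the pads) lies 19 mm behind it; z points along the fingers, x is the direction in which the jaws open and shut, and the axes are right-handed (so a half turn about z gives the same grasp; the last joint's range is limited). The gripper opens to 85 mm and grips with 20 to 120 N. Pads are 22 mm wide; open, the fingers measure 114 mm over their backs; the gripper's body (76 mm by 85 mm) begins 54 mm behind the grasp point. The pads swing forward as they close: fully open they stand 13 mm farther back than shut.
Start: joints at [-1.423, 0.398, 0.045, 1.537, -0.019, 1.207, -0.051], TCP at [0.159, 0.63, 0.231] pointing down, gripper open.
Joint ranges: [-2.82, 2.82], [-0.49, 2.23], [-1.37, 1.46], [0, 2.46], [-1.36, 4.5], [0.23, 2], [-2.94, 2.94]. Speed limits (rad/s): [2.57, 2.57, 3.14, 3.14, 3.14, 3.14, 3.14].

INTERFACE

Orientations are given as a rotation vector (axis times angle).
In Python, from plant import sensors, get_image, close_job gives the robot as it stands.
- The arm moves only by the tool drive_tool, never from a script. Its argument "plan" is a list of rows, each an object with "slide": the shift along the tool's x, y, z in cm, a list of three; "yaw": the turn about the tool's z in degrees; "grip": the opening, from -1 (shut) to 1 (fully open). A call has 1 to 10 rows; each row is the pose to reach, as a shift and turn from the pose measured when the call began, along the tool's axes at that moment; what a row does not reach only later rows make up. A row lasts 1/12 s, in which the tool goes at most 41.7 mm and 7.16 degrees, less where a joint would pass 70% of its speed; a pose out of reach is approached as far as the arm can. A call with a gripper value outside its range is refused whole. The fingers move at their own pace and stop on an object; the grip force is fixed at half the most. Time passes only in rows, so rows that repeat a pose let the fingers close. It gives the time, the measured TCP pose, the force and the opening at its end, in the units of the state.
- sensors.observe(): the state, without advancing time (a new reading comes with each control period).
- get_image(name): name is "scene" or "top" or "wrist"; returns a dict with "img" (480x640x3 uint8, red, green, blue), "z_map" (480x640 float32, m along the optical axis (not along the pixel's ray), 0 where there is no reading), "fx", "fy", "cx", "cy" (pixels), "D" ([k1, k2, p1, p2, k3] as OpenCV has them; the pictures are not rectified), "extrinsics" (4x4, takes a point from world to camera coordinates). Camera axes: x right, y up, looking along -z (the intrinsics and any distortion apply to the point x, -y, -z); pixel columns grow to the right and rows downward; lengths in m; the calibration is good to about 2 mm. A picture is of the moment at which its call begins.
- close_job(): hands the job in, once; it reports no verdict.
The state is a dict: "time": time; "joint_pos": joint angles; "qd": joint speeds; "effort": joint torques, N m; "tcp_pos": TCP position; "ee_rot": TCP orientation; "ft_force": force on the tool from outside, world axes, zero at the start; "ft_torque": the same for the moment, N m; "grip_width": opening from 0.0 (shut) to 1.0 (fully open).
Only numpy, scipy, OpenCV 4.12 (cv2) and the standard library are available. Lean on these libraries where they do the work, as an engineer would, in place of code of your own. Each camera call takes 0.05 s, during which the arm holds its last target.

TASK

Take the test-tile carrier hanging on the plain rail by its grip block, lift it clear over the end stop and hang it on the neighbouring rail, the one with a notch in its top edge. Bearing lightly on that sprung rail, slide the carrier along it until its cross pin drops fully into the notch, then let go and leave it hanging there. Be gentle with the rails throughout, do not drop the carrier, and leave the cups and the brown bottle where they are.

Things in the scene. Friction and masses are not known exactly. Their poses are not given: they have to be found in the camera images.
- carrier: Tile carrier, 0.12-0.18 kg; x across the rail, y along it, z up. Its steel cross pin (10 mm diameter, 46 mm long in x) lies on the rail's top edge; origin: middle of the pin's UNDERSIDE. Two legs pass down beside the bar, 4 mm play each side, and hold two white tiles, 60 mm wide in y, 28 to 68 mm below the origin; the tiles do not pass beside the posts, so lift 85 mm to clear all.
- carrier_grip (a point): Point in the carrier's aluminium grip block, 40 mm above the carrier's origin. The block is 12 mm in y (along the rail), 26 mm in x, and stands 16 to 56 mm above the origin. Pinch it from above across its 12 mm, fingers closing along the rail; fingertips no lower than 18 mm above the origin clear the end stops.
- feed_rail: Plain rigid rail on a stand fixed to the bench; the carrier hangs on it. Origin: centre of the base's underside (base 70 x 190 x 8 mm). Bar along y, 200 mm long, 10 mm thick, 23 mm deep, top edge 140 mm above the origin; at both ends an upturned end stop, 8 mm long, rises 14 mm above the edge. Fork posts at y = -80 and +80 mm, 34 mm wide in x, reach to 8 mm below the edge.
- next_rail: Stand of the receiving rail, fixed left or right of the feed rail, roughly in line; made like it, with the same sizes. But its bar has a notch and is sprung (see point next_top), and is set lengthwise in the posts anywhere from -22 to +22 mm in y, end stops included. This differs each time, is NOT in the measured pose, and stays put in use. The carrier clears the posts within 38 mm of the middle.
- next_top (a point): Middle of the STAND, 140 mm above its origin, at the unloaded top edge; not the notch. Notch: at the bar's own middle, 13 mm wide in y, 8 mm deep, upright walls; so 0 to 22 mm from here, either way, to be felt for. The bar gives way downwards up to 12 mm: about 1 N to start, 0.5 N more per mm, then hard; lengthwise it is rigid. As the pin enters the notch the upward force drops.
- cup_02: Handleless white porcelain cup, 114 x 116 x 56 mm, nearest behind the rails on the right half; bystander. Origin: centre of its underside.
- bottle: Small brown bottle with black cap, 40 mm diameter, 74 mm tall, between robot and rails; bystander. Origin: centre of its underside.
Mind the look-alikes: they are no part of the job. Leave any purple look-alike of the next_rail alone.

How it is judged:
By the outcome, as a careful person would: the job done as asked, in the order asked, and still so for the second after the job is handed in, with the robot touching nothing.
It also fails if it takes over 67 s, if anything falls off the work surface, if the arm or the gripper's body presses on something with over 40 N, if the wrist force passes 120 N, or if a joint passes its speed limit or range.

## Working session

There is one attempt and no reset: what is moved stays moved. The work goes in short steps, Python scripts to look and compute and a tool call to move; the robot and the scene stay as the last step left them, time stands still between calls to the robot, and variables do not carry over. Pictures are saved under pics/ and viewed, and the job is handed in when it is done.

Besides the shell and the picture viewer there is one more tool, called after "Call:" as name(argument=value, ...), one argument or row to a line, values as JSON. drive_tool: Moves the arm, as the interface text tells. Its arguments: {"type":"object","properties":{"plan":{"type":"array","items":{"type":"object","properties":{"slide":{"type":"array","items":{"type":"number"}},"yaw":{"type":"number"},"grip":{"type":"number"}}}}},"required":["plan"]}

```bash
ls; mkdir -p pics
cat > h.py <<'E'
import numpy as np, cv2, pickle
from plant import sensors, get_image, close_job
def grab(n,tag):
    d=get_image(n); pickle.dump(d,open(f'pics/{tag}.pkl','wb')); cv2.imwrite(f'pics/{tag}.png',d['img'][:,:,::-1]); return d
def load(tag): return pickle.load(open(f'pics/{tag}.pkl','rb'))
def world(d):
    K=np.array([[d['fx'],0,d['cx']],[0,d['fy'],d['cy']],[0,0,1.]])
    H,W=d['z_map'].shape
    u,v=np.meshgrid(np.arange(W),np.arange(H))
    p=cv2.undistortPoints(np.stack([u,v],-1).reshape(-1,1,2).astype(np.float64),K,np.array(d['D'],float)).reshape(H,W,2)
    z=d['z_map'].astype(float)
    c=np.stack([p[...,0]*z,-p[...,1]*z,-z,np.ones_like(z)],-1)
    w=c@np.linalg.inv(d['extrinsics']).T
    w=w[...,:3]; w[z==0]=np.nan
    return w
def proj(d,P):
    K=np.array([[d['fx'],0,d['cx']],[0,d['fy'],d['cy']],[0,0,1.]])
    c=(np.c_[np.atleast_2d(P),np.ones(len(np.atleast_2d(P)))]@d['extrinsics'].T)[:,:3]*[1,-1,-1]
    return cv2.projectPoints(c,np.zeros(3),np.zeros(3),K,np.array(d['D'],float))[0].reshape(-1,2)
E
python3 - <<'E'
from h import *
print(sensors.observe())
for n in('scene','top','wrist'):
    d=grab(n,n+'0'); print(n,d['fx'],d['D'],np.linalg.inv(d['extrinsics']).round(3).tolist())
E
```

```text
pics
{'time': 0.0, 'joint_pos': array([-1.42301348,  0.39919976,  0.04499368,  1.53789967, -0.01871695,
        1.20689997, -0.05067782]), 'qd': array([-0.0015198 ,  0.00147323, -0.0011377 , -0.00045099,  0.0011593 ,
        0.0015024 ,  0.00121577]), 'effort': array([ 1.12815713e-03, -4.75104082e+01,  1.36450902e+00, -2.54216623e+01,
        1.12965633e-02,  9.03643377e-03,  9.64625713e-06]), 'tcp_pos': array([0.15857884, 0.62969302, 0.23024889]), 'ee_rot': array([ 2.47677626e+00,  1.93054297e+00, -2.35340278e-03]), 'ft_force': array([-0.38324521,  0.24461074, -0.43136043]), 'ft_torque': array([-0.02301529, -0.00809477,  0.054407  ]), 'grip_width': 1.0003138746219893}
scene 493.333981774552 [-0.06807455  0.          0.          0.          0.        ] [[0.841, -0.432, 0.327, 0.92], [0.541, 0.678, -0.497, -0.572], [-0.007, 0.595, 0.804, 0.914], [0.0, 0.0, 0.0, 1.0]]
top 449.2390318496444 [-0.04233674  0.          0.          0.          0.        ] [[-0.008, 0.981, -0.195, 0.375], [-1.0, -0.012, -0.018, -0.084], [-0.02, 0.194, 0.981, 1.165], [0.0, 0.0, 0.0, 1.0]]
wrist 353.4745455062843 [0.01191436 0.         0.         0.         0.        ] [[0.244, -0.924, -0.295, 0.083], [0.97, 0.231, 0.076, 0.649], [-0.002, -0.305, 0.953, 0.373], [0.0, 0.0, 0.0, 1.0]]
```

View pics/scene0.png

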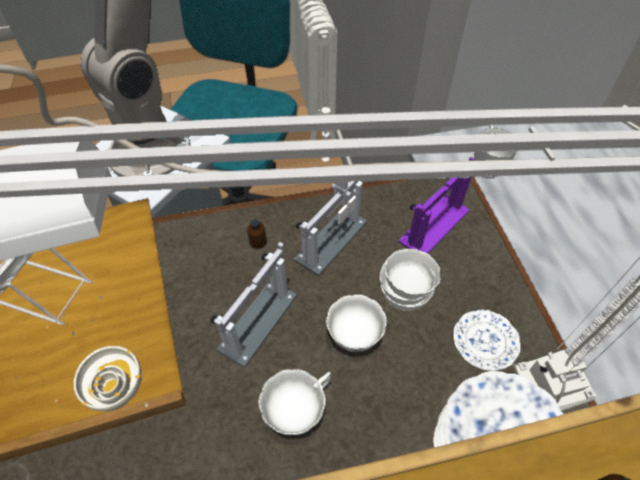

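View pics/top0.png

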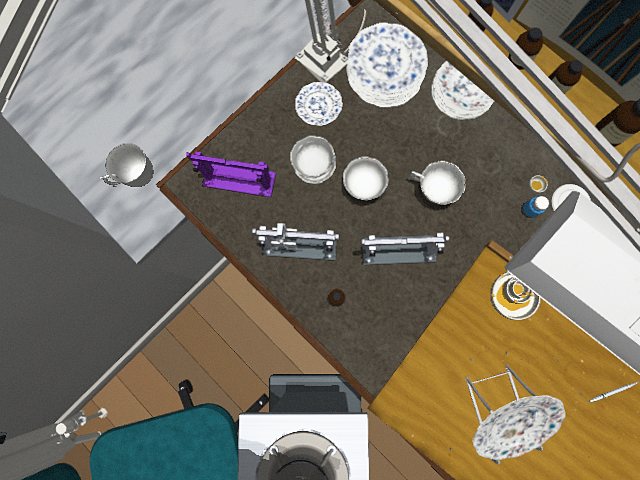

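View pics/wrist0.png

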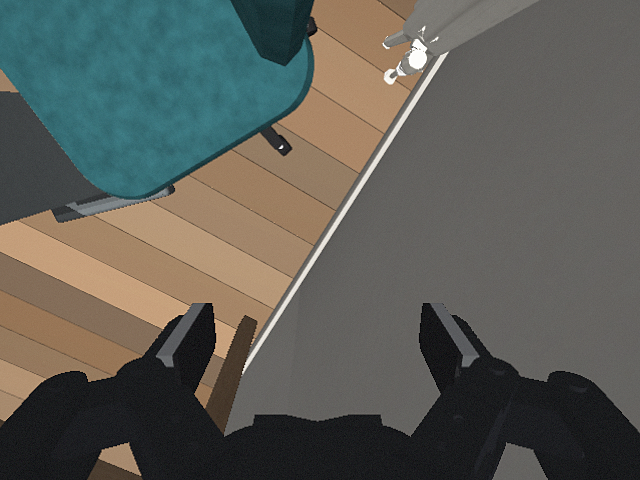

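Top view: the gray rail with the carrier is at about (297,243) with the carrier at (283,237). The second gray rail is at (403,247), the purple look-alike at (232,173), and the bottle at (337,297). Next I'll enlarge and measure.

Run:
```python
from h import *
d=load('top0'); w=world(d); im=d['img'][:,:,::-1]
c=cv2.resize(im[205:285,240:460],None,fx=3.6,fy=3.6,interpolation=cv2.INTER_CUBIC); 
s=load('scene0'); c2=cv2.resize(s['img'][170:370,200:400,::-1],None,fx=3,fy=3,interpolation=cv2.INTER_CUBIC)
cv2.imwrite('pics/c1.png',c); cv2.imwrite('pics/c2.png',c2)
ws=world(s)
np.set_printoptions(precision=3,suppress=True)
for uv in [(283,237),(283,228),(300,237),(330,237),(258,233),(400,239),(440,240),(366,240),(337,297),(365,178),(313,160),(300,300)]: print(uv,w[uv[1],uv[0]])
for uv in [(60,140),(300,120),(300,150),(300,175),(600,120)]: print('s',uv,ws[uv[1],uv[0]])
# high points near workspace
m=(w[...,0]>.3)&(w[...,0]<.8)&(abs(w[...,1])<.7)&(w[...,2]>.2); print(m.sum(), w[m].min(0) if m.any() else 0, w[m].max(0) if m.any() else 0)
```

```text
(283, 237) [0.564 0.032 0.169]
(283, 228) [0.582 0.031 0.183]
(300, 237) [ 0.57  -0.004  0.138]
(330, 237) [ 0.568 -0.074  0.141]
(258, 233) [0.58  0.094 0.138]
(400, 239) [ 0.562 -0.236  0.142]
(440, 240) [ 0.558 -0.329  0.14 ]
(366, 240) [ 0.585 -0.167  0.006]
(337, 297) [ 0.434 -0.089  0.074]
(365, 178) [ 0.755 -0.169  0.004]
(313, 160) [ 0.791 -0.031  0.05 ]
(300, 300) [ 0.431  0.006 -0.003]
s (60, 140) [ 0.55  -0.424  0.625]
s (300, 120) [ 0.72  -0.295  0.629]
s (300, 150) [ 0.74  -0.325  0.628]
s (300, 175) [ 0.738 -0.324  0.596]
s (600, 120) [ 0.946 -0.133  0.619]
34331 [ 0.3 -0.7  0.2] [0.8   0.697 0.7  ]
```

View pics/c1.png

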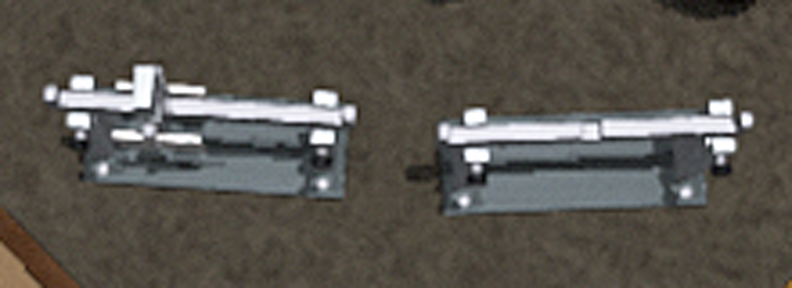

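View pics/c2.png

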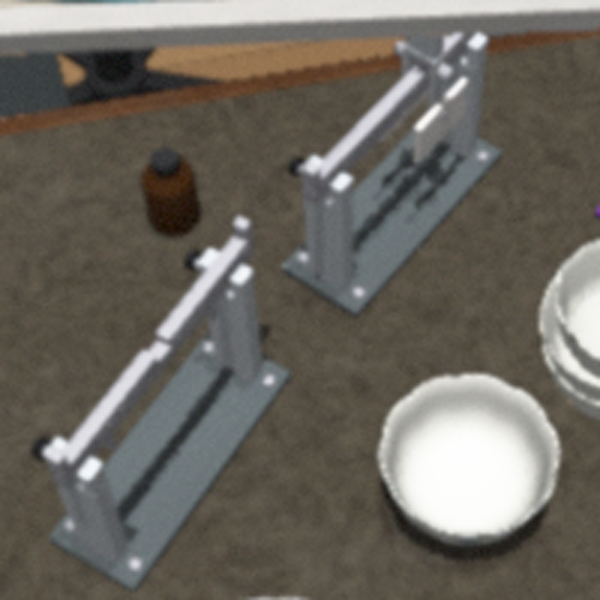

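Run:
```python
from h import *
P=[]
for t in('top0','scene0'):
    w=world(load(t)).reshape(-1,3); w=w[np.isfinite(w).all(1)]; P.append(w)
P=np.vstack(P)
# height map, 5cm cells: max z
xs=np.arange(-.2,1.1,.05); ys=np.arange(.8,-.8,-.05)
print('cols y', [f'{y:.2f}' for y in ys])
for x in xs[::-1]:
    r=''
    for y in ys:
        m=(abs(P[:,0]-x)<.025)&(abs(P[:,1]-y)<.025)
        r+= f'{int(100*P[m,2].max()):4d}' if m.any() else '   .'
    print(f'{x:5.2f}',r)
```

```text
cols y ['0.80', '0.75', '0.70', '0.65', '0.60', '0.55', '0.50', '0.45', '0.40', '0.35', '0.30', '0.25', '0.20', '0.15', '0.10', '0.05', '-0.00', '-0.05', '-0.10', '-0.15', '-0.20', '-0.25', '-0.30', '-0.35', '-0.40', '-0.45', '-0.50', '-0.55', '-0.60', '-0.65', '-0.70', '-0.75']
 1.05   -4  -4  -4  -4  -4  -4  -4  -4  -4  -4  -4  -4  -4   0   0   0   1  24  11  10   8  25  26  25  34  32  35  26   .   .   .   .
 1.00   -4  -4  -4  -4  -4  -4  -4  -4  -4  -4  -4  -4   0   0   0   0   2   2  62  62   9   9  25  26  32  31  35  41  41   .   .   .
 0.95   -4  -4  -4  -4  -4  -4  -4  -4  -4  -4  -4   0   0   0   0   0   2   1  62  62  62  10  10  25  25  25  34  41  47  47   .   .
 0.90   31  -4  -4  -4  -4  -4  -4  -4  -4  -4   0   0   0   0   0   0   1   1   2  62  62  62   0   0  25  25  31  34  34  48  39   .
 0.85   31  32  -4  -4  -4  -4   6   6  -4   0   0   0   0   0   0   0   9   9   0  62  62  62   0   0   0  25  25  33  34  25  39  30
 0.80    .  32  32  -4  -4   5   6   5   6   0   0  15   1   1   0   9   9   9  10   5  62  63  63   6   6   0  25  25  25  37  37  25
 0.75    .
[... 1989 characters left out ...]
2   7   7   7   7   7   6
-0.00  -73 -73 -73  14  14 -22 -22 -22 -22 -22 -22 -22 -23   0   1   3  42  35   1   0 -73 -73   0   6   6   6   6   6   6   6   6   6
-0.05  -73 -73   .  13  13 -22 -22 -22 -22 -22 -22 -22 -23   0   0   .  31  31   0   . -73 -74 -74 -74   .   .   .   .   .   .   .   .
-0.10  -73 -73 -75 -23  12   0 -22 -22 -23 -23 -23 -23 -23   0   .   .   .   1 -12   . -73 -73 -73 -73 -74   .   .   .   .   .   .   .
-0.15  -74 -73 -68 -16  12   8 -22 -22 -22 -23   .   .   .   .   .   .   .   0   .   . -74 -73 -74 -73 -73 -74   .   .   .   .   .   .
-0.20    . -74 -20 -15  11  11 -22 -22 -22 -22   .   .   .   .   .   .   .   .   .   . -74 -73 -74 -73 -74 -74 -74   .   .   .   .   .
```

Run:
```python
from h import *
# rail bars by pixel ray intersection with z=0.14 and depth
def ray(d,uv,z):
    K=np.array([[d['fx'],0,d['cx']],[0,d['fy'],d['cy']],[0,0,1.]])
    p=cv2.undistortPoints(np.array(uv,float).reshape(-1,1,2),K,np.array(d['D'],float)).reshape(-1,2)
    T=np.linalg.inv(d['extrinsics']); D=np.c_[p[:,0],-p[:,1],-np.ones(len(p))]@T[:3,:3].T; o=T[:3,3]
    return o+D*((z-o[2])/D[:,2])[:,None]
np.set_printoptions(precision=4,suppress=True)
for t in('top0','scene0'):
    d=load(t); w=world(d)
    for nm,(xa,xb,ya,yb) in dict(feed=(.53,.62,-.1,.13),nxt=(.53,.62,-.37,-.12)).items():
        m=(abs(w[...,2]-.14)<.006)&(w[...,0]>xa)&(w[...,0]<xb)&(w[...,1]>ya)&(w[...,1]<yb)
        v,u=np.nonzero(m); p=ray(d,np.c_[u,v],.14)
        # robust line x = a+b y
        k=np.ones(len(p),bool)
        for _ in range(8):
            b,a=np.polyfit(p[k,1],p[k,0],1); r=p[:,0]-a-b*p[:,1]; k=abs(r-np.median(r[k]))<.006
        print(t,nm,'n',k.sum(),'x=%.4f+%.4f y'%(a,b),'yrange',p[k,1].min(),p[k,1].max(),'zmed',np.median(w[m][k][:,2]))
        # base
        m=(w[...,2]<.016)&(w[...,2]>.004)&(w[...,0]>xa-.06)&(w[...,0]<xb+.06)&(w[...,1]>ya-.03)&(w[...,1]<yb+.03)
        v,u=np.nonzero(m); p=ray(d,np.c_[u,v],.008)
        if len(p)>20:
            hull=cv2.minAreaRect(p[:,:2].astype(np.float32)*1000); print('  base rect',hull)
d=load('top0');print('notch top',ray(d,[(404.4,241),(363.5,241.2),(447.5,238.3)],.14))
print('grip top',ray(d,[(240+146/3.6-.4,205+73/3.6)],.196))
d=load('scene0');print('notch scene',ray(d,[(200+158/3,170+350/3)],.14))
```

```text
top0 feed n 327 x=0.5738+0.0784 y yrange -0.09264424590322708 0.10328145448350763 zmed 0.13946718044346995
  base rect ((576.2992553710938, 12.778594970703125), (285.4930725097656, 204.6616973876953), 89.49065399169922)
top0 nxt n 340 x=0.5502+-0.0270 y yrange -0.34474821488207463 -0.14795118661443057 zmed 0.13950740712201304
  base rect ((573.4462280273438, -245.27947998046875), (207.3285675048828, 307.1199035644531), 0.021924063563346863)
scene0 feed n 297 x=0.5760+0.0801 y yrange -0.09466706635468031 0.08045806153074342 zmed 0.1393675628011951
  base rect ((577.4125366210938, 23.198280334472656), (259.0069885253906, 200.71519470214844), 88.79521179199219)
scene0 nxt n 539 x=0.5498+-0.0372 y yrange -0.3463229101553082 -0.14273257740121376 zmed 0.13916478049472913
  base rect ((585.5123291015625, -244.3233184814453), (312.42010498046875, 187.13563537597656), 79.11292266845703)
notch top [[ 0.557  -0.2462  0.14  ]
 [ 0.5577 -0.1516  0.14  ]
 [ 0.5622 -0.3463  0.14  ]]
grip top [[0.5856 0.0353 0.196 ]]
notch scene [[ 0.5622 -0.2476  0.14  ]]
```

Run:
```python
from h import *
np.set_printoptions(precision=4,suppress=True)
for t in('top0','scene0'):
    d=load(t); w=world(d)
    m=(w[...,2]>.165)&(w[...,2]<.215)&(w[...,0]>.53)&(w[...,0]<.64)&(w[...,1]>-.05)&(w[...,1]<.12)
    p=w[m]; print(t,len(p),p.min(0),p.max(0),np.median(p,0)); q=p[p[:,2]>.188]; print(len(q),np.median(q,0),q.min(0) if len(q) else 0,q.max(0) if len(q) else 0)
    # next posts: z .125-.135 off bar
    L=w[...,0]-(.55-.032*w[...,1])
    for s in (1,-1):
        m=(abs(w[...,2]-.132)<.004)&(s*L>.008)&(s*L<.019)&(w[...,1]<-.13)&(w[...,1]>-.37)
        y=np.sort(w[m][:,1]); print(' post ys',y.round(3)[::max(1,len(y)//14)])
```

```text
top0 91 [0.5641 0.0295 0.1657] [0.5895 0.0423 0.1996] [0.5752 0.0354 0.1941]
67 [0.5756 0.0357 0.1953] [0.5641 0.0295 0.1881] [0.5895 0.0423 0.1996]
 post ys [-0.336 -0.336 -0.334 -0.332 -0.33  -0.329 -0.326 -0.325 -0.177 -0.175
 -0.173 -0.172 -0.17  -0.167 -0.166]
 post ys [-0.338 -0.337 -0.334 -0.333 -0.332 -0.33  -0.329 -0.328 -0.326 -0.325
 -0.179 -0.178 -0.176 -0.176 -0.174 -0.172 -0.169 -0.169 -0.167 -0.167]
scene0 47 [0.5656 0.0303 0.1654] [0.5907 0.0416 0.1812] [0.584  0.033  0.1698]
0 [nan nan nan] 0 0
 post ys [-0.338 -0.336 -0.334 -0.332 -0.33  -0.329 -0.327 -0.326 -0.323 -0.177
 -0.174 -0.171 -0.169 -0.167 -0.164]
 post ys [-0.338 -0.331 -0.329 -0.328 -0.326 -0.325 -0.323 -0.178 -0.177 -0.176
 -0.174 -0.172 -0.171 -0.169 -0.167 -0.166]
  return _methods._mean(a, axis=axis, dtype=dtype,
  ret = um.true_divide(
```

Call:
drive_tool(
  plan=[
    {"slide": [-2.6,3.0,0],"yaw": 0},
    {"slide": [-5.2,6.0,0],"yaw": -1},
    {"slide": [-7.8,9.0,0],"yaw": -2},
    {"slide": [-10.4,12.0,0],"yaw": -3},
    {"slide": [-13,15,0],"yaw": -4},
    {"slide": [-15.6,18,0],"yaw": -5},
    {"slide": [-18.2,21,0],"yaw": -6},
    {"slide": [-20.8,24,0],"yaw": -7},
    {"slide": [-23.4,27,0],"yaw": -8},
    {"slide": [-26,30,0],"yaw": -9},
  ],
)

```text
invalid input at $.plan[0]: expected keys slide, yaw, grip
```

Measured so far:

| Item | Position |
|---|---|
| Carrier grip | About (0.577, 0.036), top at z 0.196 as expected |
| Next stand middle | y ≈ -0.2515 |
| Notch (seen, and bar middle) | y ≈ -0.2465 |

The posts come out about 160 mm apart, which matches the description.

Call:
drive_tool(
  plan=[
    {"slide": [-2.6,3.0,0],"yaw": 0,"grip": 1},
    {"slide": [-5.2,6.0,0],"yaw": -1,"grip": 1},
    {"slide": [-7.8,9.0,0],"yaw": -2,"grip": 1},
    {"slide": [-10.4,12.0,0],"yaw": -3,"grip": 1},
    {"slide": [-13,15,0],"yaw": -4,"grip": 1},
    {"slide": [-15.6,18,0],"yaw": -5,"grip": 1},
    {"slide": [-18.2,21,0],"yaw": -6,"grip": 1},
    {"slide": [-20.8,24,0],"yaw": -7,"grip": 1},
    {"slide": [-23.4,27,0],"yaw": -8,"grip": 1},
    {"slide": [-26,30,0],"yaw": -9,"grip": 1},
  ],
)

```text
time: 0.98
tcp_pos: [0.3867, 0.3026, 0.2309]
ee_rot: [2.317, 2.12, -0.002]
ft_force: [1.0, 0.8, -0.2]
grip_width: 0.999
```

```bash
cat >> h.py <<'E'
from scipy.spatial.transform import Rotation as Ro
def st(): 
    s=sensors.observe(); R=Ro.from_rotvec(s['ee_rot']).as_matrix()
    print('t',round(s['time'],2),'tcp',s['tcp_pos'].round(4),'xang',np.degrees(np.arctan2(R[1,0],R[0,0])).round(2),'zaxis',R[:,2].round(3),'F',s['ft_force'].round(2),'T',s['ft_torque'].round(2),'w',round(s['grip_width'],3)); return s,R
def to(p,ang):
    s,R=st(); d=R.T@(np.array(p)-s['tcp_pos'])*100
    a=np.degrees(np.arctan2(R[1,0],R[0,0])); print('slide',d.round(2),'yaw',round(-(ang-a),2))
E
python3 - <<'E'
from h import *
to([.5775,.036,.225],85.5)
E
```

```text
t 0.98 tcp [0.3867 0.3026 0.2309] xang 84.92 zaxis [-0.    -0.001 -1.   ] F [ 1.    0.82 -0.2 ] T [ 0.05 -0.07 -0.03] w 0.999
slide [-24.86  21.37   0.62] yaw -0.58
```

Call:
drive_tool(
  plan=[
    {"slide": [-2.9,2.5,0],"yaw": -0.6,"grip": 1},
    {"slide": [-5.8,5.0,0],"yaw": -0.6,"grip": 1},
    {"slide": [-8.7,7.5,0],"yaw": -0.6,"grip": 1},
    {"slide": [-11.6,10,0],"yaw": -0.6,"grip": 1},
    {"slide": [-14.5,12.5,0],"yaw": -0.6,"grip": 1},
    {"slide": [-17.4,15,0],"yaw": -0.6,"grip": 1},
    {"slide": [-20.3,17.5,0],"yaw": -0.6,"grip": 1},
    {"slide": [-22.8,19.6,0],"yaw": -0.6,"grip": 1},
    {"slide": [-24.3,20.9,0.2],"yaw": -0.6,"grip": 1},
    {"slide": [-24.9,21.4,0.4],"yaw": -0.6,"grip": 1},
  ],
)

```text
time: 1.82
tcp_pos: [0.5792, 0.0313, 0.2271]
ee_rot: [2.31, 2.125, -0.003]
ft_force: [0.5, -0.9, -0.4]
grip_width: 1.001
```

Run:
```python
from h import *
d=grab('wrist','w1'); grab('scene','s1'); w=world(d)
m=(w[...,2]>.186)&(w[...,2]<.205)&(w[...,0]>.53)&(w[...,0]<.62)&(w[...,1]>-.0)&(w[...,1]<.08)
p=w[m]; print(len(p),p.min(0),p.max(0),np.percentile(p,[3,50,97],axis=0))
to([.5775,.036,.161],85.5)
```

```text
1089 [0.56352371 0.03219319 0.18605906] [0.59002839 0.04536094 0.19802809] [[0.56416312 0.03313419 0.18826927]
 [0.57462998 0.03877099 0.19582397]
 [0.58838059 0.04439364 0.19713931]]
t 1.92 tcp [0.5776 0.0344 0.2264] xang 85.37 zaxis [-0.002 -0.002 -1.   ] F [-0.47  0.21  0.24] T [ 0.03 -0.03  0.01] w 1.002
slide [ 0.18 -0.01  6.54] yaw -0.13
```

View pics/w1.png

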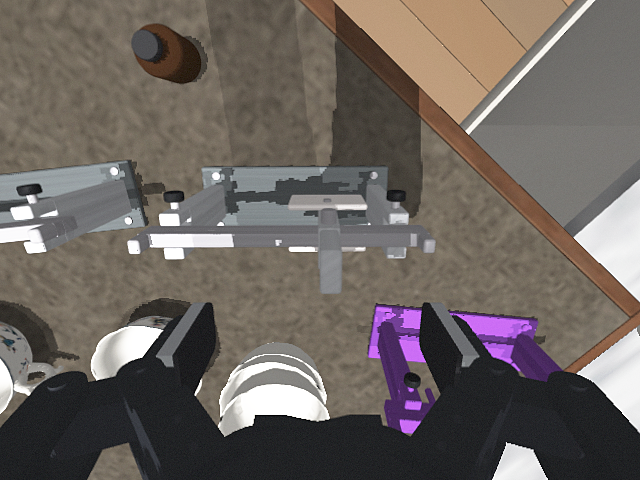

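View pics/s1.png

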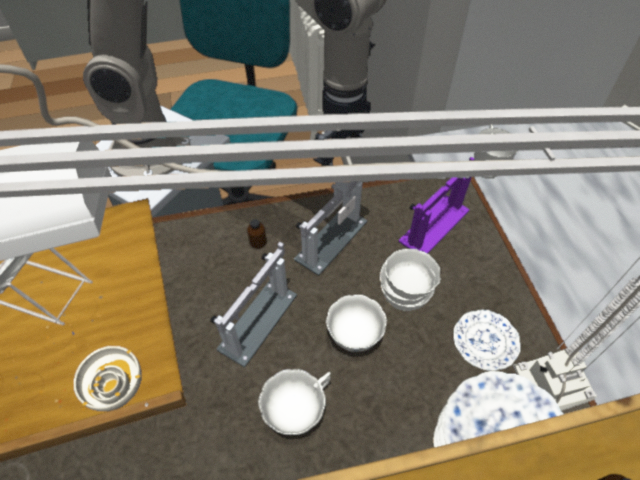

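Run:
```python
from h import *
np.set_printoptions(precision=3,suppress=True)
w=world(load('s1'))
for uv in [(345,10),(365,40),(345,75),(350,95),(110,80),(330,140)]: print(uv,w[uv[1],uv[0]])
d=grab('top','t1'); w=world(d)
m=(w[...,2]>.3)&(w[...,2]<.9)&(w[...,1]>-.3)&(w[...,1]<.3)&(w[...,0]<.75); p=w[m]; 
for x in np.arange(-.1,.75,.05):
    q=p[abs(p[:,0]-x)<.025]
    if len(q): print(x.round(2),q[:,2].max(),q[:,1].min(),q[:,1].max())
print(sensors.observe()['joint_pos'])
to([.577,.0378,.161],85.5)
```

```text
(345, 10) [ 0.6   -0.013  0.569]
(365, 40) [0.614 0.027 0.508]
(345, 75) [0.595 0.003 0.453]
(350, 95) [0.605 0.006 0.418]
(110, 80) [ 0.033 -0.051  0.269]
(330, 140) [ 0.755 -0.302  0.629]
0.25 0.7608278615801313 -0.014937082407672442 0.08211728097902159
0.3 0.7503447657311226 -0.01452685793101642 0.07896204403964348
0.35 0.7224881651397475 -0.0063557559129125835 0.07195592396615828
0.4 0.7002052940894731 -0.006580894760612646 0.07173401121236007
0.45 0.6777648816112805 -0.006552313389509068 0.07148659685796098
0.5 0.6555674391194077 -0.0073904958900299494 0.07444274411697628
0.55 0.6322283248885465 -0.03903333734080633 0.07487875077433419
0.6 0.6112575724811784 -0.040745607808126465 0.07750215514064653
0.7 0.631530015107855 -0.2999747562428646 -0.28534463681873573
[-0.513  0.301  0.467  1.727 -0.146  1.151  1.489]
t 1.97 tcp [0.577 0.036 0.227] xang 85.52 zaxis [-0.002 -0.001 -1.   ] F [-0.22  0.12  0.56] T [0.   0.05 0.04] w 1.001
slide [ 0.15 -0.    6.55] yaw 0.02
```

View pics/t1.png

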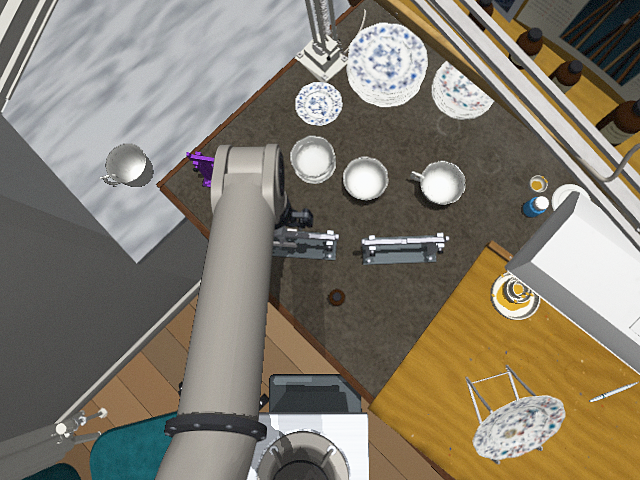

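Run:
```python
from h import *
from scipy.spatial import cKDTree
np.set_printoptions(precision=3,suppress=True)
P=np.vstack([world(load(t)).reshape(-1,3) for t in('top0','scene0')]); P=P[np.isfinite(P).all(1)]
O=P[(P[:,2]>.3)&(P[:,0]>.2)&(P[:,0]<1)&(P[:,1]<0)&(P[:,1]>-.6)]
A=np.vstack([world(load(t)).reshape(-1,3) for t in('t1','s1')]); A=A[np.isfinite(A).all(1)]
A=A[(A[:,2]>.3)&(A[:,1]>-.06)&(A[:,1]<.12)&(A[:,0]>.2)&(A[:,0]<.75)]
print(len(A),A.min(0),A.max(0))
for dz in(0,.02,.04):
    B=A+[-.018,-.284,dz]; d,i=cKDTree(O).query(B); k=d.argmin(); print(dz,d[k],B[k],O[i[k]])
    # rotated by whole-base swing
    a=-np.radians(27); B=A.copy(); c,s=np.cos(a),np.sin(a); B[:,:2]=A[:,:2]@np.array([[c,s],[-s,c]]); B[:,2]+=dz
    d,i=cKDTree(O).query(B); k=d.argmin(); print('rot',dz,d[k],B[k],O[i[k]])
```

```text
32207 [ 0.228 -0.045  0.3  ] [0.622 0.101 0.761]
0 0.06738640039615916 [ 0.601 -0.293  0.577] [ 0.636 -0.348  0.592]
rot 0 0.09618068972174945 [ 0.504 -0.271  0.533] [ 0.453 -0.351  0.515]
0.02 0.06419853078835325 [ 0.604 -0.293  0.588] [ 0.636 -0.348  0.592]
rot 0.02 0.09836764331732688 [ 0.55  -0.29   0.588] [ 0.608 -0.369  0.591]
0.04 0.0650634006558985 [ 0.601 -0.293  0.617] [ 0.643 -0.341  0.628]
rot 0.04 0.09879042069995879 [ 0.512 -0.267  0.472] [ 0.455 -0.347  0.477]
```

Call:
drive_tool(
  plan=[
    {"slide": [0.15,0,1.5],"yaw": 0,"grip": 1},
    {"slide": [0.15,0,3.0],"yaw": 0,"grip": 1},
    {"slide": [0.15,0,4.0],"yaw": 0,"grip": 1},
    {"slide": [0.15,0,5.0],"yaw": 0,"grip": 1},
    {"slide": [0.15,0,5.8],"yaw": 0,"grip": 1},
    {"slide": [0.15,0,6.2],"yaw": 0,"grip": 1},
    {"slide": [0.15,0,6.45],"yaw": 0,"grip": 1},
    {"slide": [0.15,0,6.5],"yaw": 0,"grip": 1},
    {"slide": [0.15,0,6.5],"yaw": 0,"grip": 1},
    {"slide": [0.15,0,6.5],"yaw": 0,"grip": 1},
  ],
)

```text
time: 2.8
tcp_pos: [0.5775, 0.0377, 0.1621]
ee_rot: [-2.307, -2.132, 0.002]
ft_force: [0.4, 0.2, -0.2]
grip_width: 1.006
```

Run:
```python
from h import *
d=grab('wrist','w2'); st()
```

```text
t 2.85 tcp [0.5775 0.0377 0.1621] xang 85.5 zaxis [-0.001 -0.    -1.   ] F [ 0.68 -1.01  0.28] T [ 0.01  0.01 -0.09] w 1.003
```

View pics/w2.png

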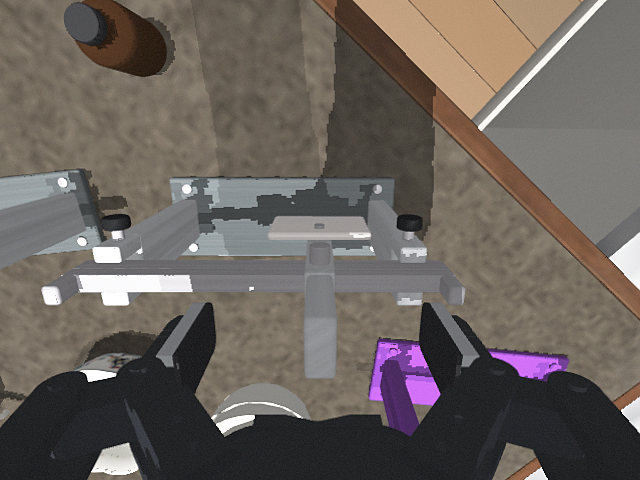

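The block is centred between the fingers (column 320). I'll close partly first, then shut.

Call:
drive_tool(
  plan=[
    {"slide": [0,0,0],"yaw": 0,"grip": -0.4},
    {"slide": [0,0,0],"yaw": 0,"grip": -0.4},
    {"slide": [0,0,0],"yaw": 0,"grip": -0.4},
    {"slide": [0,0,0],"yaw": 0,"grip": -0.4},
    {"slide": [0,0,0],"yaw": 0,"grip": -0.4},
    {"slide": [0,0,0],"yaw": 0,"grip": -0.4},
  ],
)

```text
time: 3.35
tcp_pos: [0.5775, 0.0377, 0.1621]
ee_rot: [-2.306, -2.132, 0.002]
ft_force: [0.8, 0.3, 0.0]
grip_width: 0.303
```

Run:
```python
from h import *
d=grab('wrist','w3'); st()
cv2.imwrite('pics/w3c.png',cv2.resize(d['img'][220:420,200:440,::-1],None,fx=3,fy=3))
```

```text
t 3.4 tcp [0.5775 0.0377 0.1621] xang 85.51 zaxis [-0.001 -0.    -1.   ] F [ 0.58 -0.23  0.2 ] T [-0.   -0.07 -0.01] w 0.302
```

View pics/w3c.png

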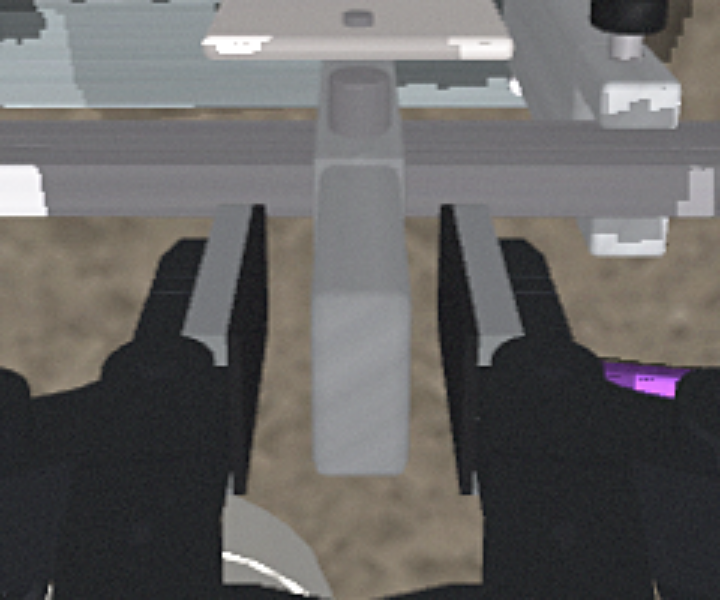

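Call:
drive_tool(
  plan=[
    {"slide": [0.12,0,0.05],"yaw": 0,"grip": -0.4},
    {"slide": [0.12,0,0.05],"yaw": 0,"grip": -0.4},
    {"slide": [0.12,0,0.05],"yaw": 0,"grip": -0.4},
    {"slide": [0.12,0,0.05],"yaw": 0,"grip": -1},
    {"slide": [0.12,0,0.05],"yaw": 0,"grip": -1},
    {"slide": [0.12,0,0.05],"yaw": 0,"grip": -1},
    {"slide": [0.12,0,0.05],"yaw": 0,"grip": -1},
    {"slide": [0.12,0,0.05],"yaw": 0,"grip": -1},
  ],
)

```text
time: 4.07
tcp_pos: [0.5776, 0.0389, 0.1616]
ee_rot: [-2.307, -2.132, 0.002]
ft_force: [-0.0, 0.3, 1.3]
grip_width: 0.13
```

Run:
```python
from h import *
st()
```

```text
t 4.07 tcp [0.5776 0.0389 0.1616] xang 85.51 zaxis [-0.001 -0.001 -1.   ] F [-0.04  0.33  1.28] T [-0.07  0.07 -0.  ] w 0.13
```

Call:
drive_tool(
  plan=[
    {"slide": [0,0,-0.5],"yaw": 0,"grip": -1},
    {"slide": [0,0,-1.2],"yaw": 0,"grip": -1},
    {"slide": [0,0,-2.2],"yaw": 0,"grip": -1},
    {"slide": [0,0,-3.4],"yaw": 0,"grip": -1},
    {"slide": [0,0,-4.8],"yaw": 0,"grip": -1},
    {"slide": [0,0,-6.2],"yaw": 0,"grip": -1},
    {"slide": [0,0,-7.6],"yaw": 0,"grip": -1},
    {"slide": [0,0,-8.8],"yaw": 0,"grip": -1},
    {"slide": [0,0,-9.6],"yaw": 0,"grip": -1},
    {"slide": [0,0,-9.8],"yaw": 0,"grip": -1},
  ],
)

```text
time: 4.9
tcp_pos: [0.5788, 0.0389, 0.262]
ee_rot: [2.306, 2.132, 0.003]
ft_force: [0.5, 0.5, -0.9]
grip_width: 0.131
```

Run:
```python
from h import *
d=grab('wrist','w4'); grab('scene','s4'); to([.558,-.2465,.255],91.8)
```

```text
t 5.0 tcp [0.5778 0.039  0.2601] xang 85.51 zaxis [-0. -0. -1.] F [ 0.72  0.19 -3.38] T [-0.03  0.02  0.05] w 0.128
slide [-28.61   0.26   0.52] yaw -6.29
```

View pics/w4.png

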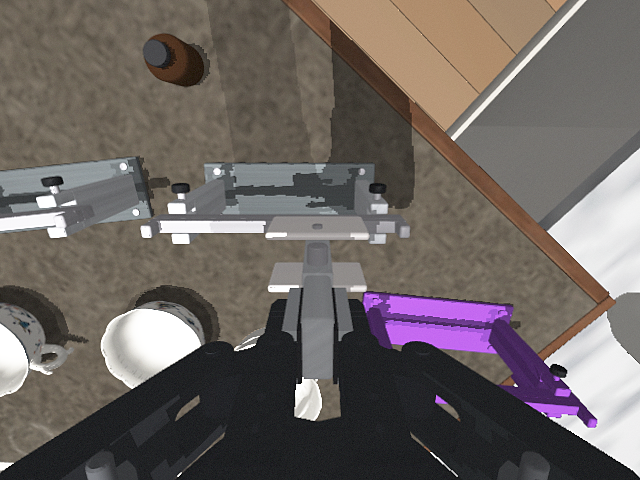

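View pics/s4.png

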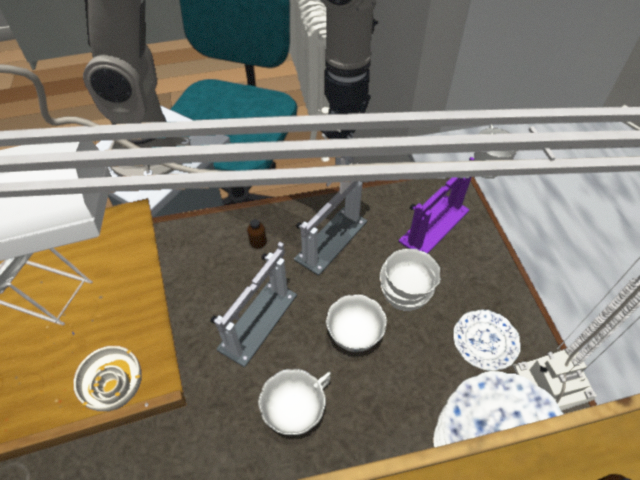

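Call:
drive_tool(
  plan=[
    {"slide": [-1,0,0],"yaw": 0,"grip": -1},
    {"slide": [-3,0,0],"yaw": 0,"grip": -1},
    {"slide": [-5.5,0,0],"yaw": -1,"grip": -1},
    {"slide": [-8,0,0],"yaw": -2,"grip": -1},
    {"slide": [-10.5,0,0],"yaw": -3,"grip": -1},
    {"slide": [-13,0,0],"yaw": -4,"grip": -1},
    {"slide": [-15.5,0,0],"yaw": -5,"grip": -1},
    {"slide": [-17.5,0,0],"yaw": -6,"grip": -1},
    {"slide": [-19,0,0],"yaw": -6.3,"grip": -1},
    {"slide": [-20,0,0],"yaw": -6.3,"grip": -1},
  ],
)

```text
time: 5.83
tcp_pos: [0.5606, -0.1638, 0.2593]
ee_rot: [-2.19, -2.252, 0.004]
ft_force: [-0.5, -0.5, -1.5]
grip_width: 0.134
```

Run:
```python
from h import *
grab('top','t5'); grab('scene','s5'); to([.5573,-.228,.258],91.8)
```

```text
t 5.93 tcp [ 0.561  -0.1633  0.2596] xang 91.55 zaxis [-0.002 -0.001 -1.   ] F [ 0.76 -0.39 -1.22] T [0.02 0.04 0.04] w 0.132
slide [-6.46 -0.54  0.17] yaw -0.25
```

View pics/t5.png

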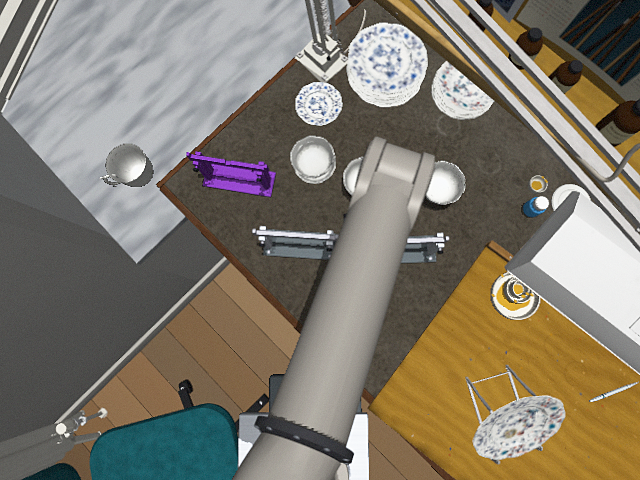

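View pics/s5.png

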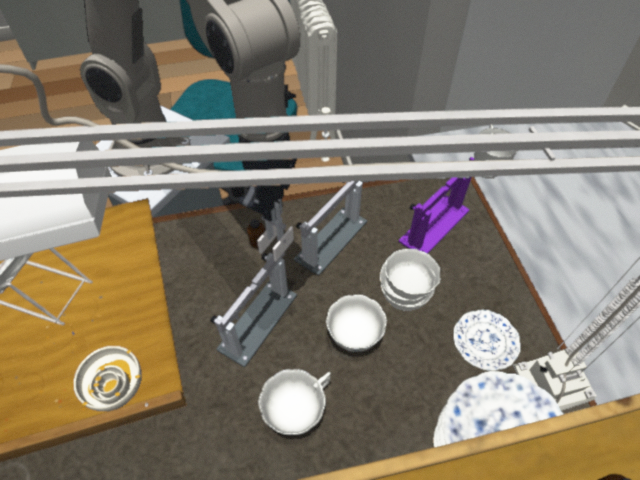

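Call:
drive_tool(
  plan=[
    {"slide": [-0.8,0,0],"yaw": 0,"grip": -1},
    {"slide": [-2.0,-0.2,0],"yaw": -0.2,"grip": -1},
    {"slide": [-3.5,-0.3,0],"yaw": -0.2,"grip": -1},
    {"slide": [-5,-0.4,0],"yaw": -0.2,"grip": -1},
    {"slide": [-6,-0.5,0],"yaw": -0.2,"grip": -1},
    {"slide": [-6.4,-0.5,0],"yaw": -0.2,"grip": -1},
    {"slide": [-6.4,-0.5,0],"yaw": -0.2,"grip": -1},
    {"slide": [-6.4,-0.5,0],"yaw": -0.2,"grip": -1},
  ],
)

```text
time: 6.6
tcp_pos: [0.558, -0.2264, 0.2595]
ee_rot: [-2.185, -2.255, 0.003]
ft_force: [0.4, 0.1, -1.3]
grip_width: 0.133
```

Run:
```python
from h import *
d=grab('wrist','w6'); to([.5573,-.228,.258],91.8)
w=world(d)
m=(abs(w[...,2]-.14)<.006)&(w[...,0]>.53)&(w[...,0]<.6)&(w[...,1]<-.13)&(w[...,1]>-.37)
p=w[m];k=np.ones(len(p),bool)
for _ in range(8):
    b,a=np.polyfit(p[k,1],p[k,0],1); r=p[:,0]-a-b*p[:,1]; k=abs(r-np.median(r[k]))<.006
print(k.sum(),a,b,'x at -.228',a-b*.228, 'ang',90-np.degrees(np.arctan(b)),p[k].min(0),p[k].max(0),np.median(p[k],0))
# tiles / carrier in wrist frame
s=load('scene0')
```

```text
t 6.65 tcp [ 0.5581 -0.226   0.2595] xang 91.84 zaxis [-0.002 -0.    -1.   ] F [-0.23 -0.02 -1.52] T [ 0.01  0.02 -0.04] w 0.133
slide [-0.2  -0.08  0.15] yaw 0.04
2091 0.548432453981397 -0.03129251034712533 x at -.228 0.5555671463405415 ang 91.79234389223413 [ 0.54922994 -0.34452721  0.13412501] [ 0.56455225 -0.14517856  0.1458229 ] [ 0.55625558 -0.28381436  0.14003574]
```

View pics/w6.png

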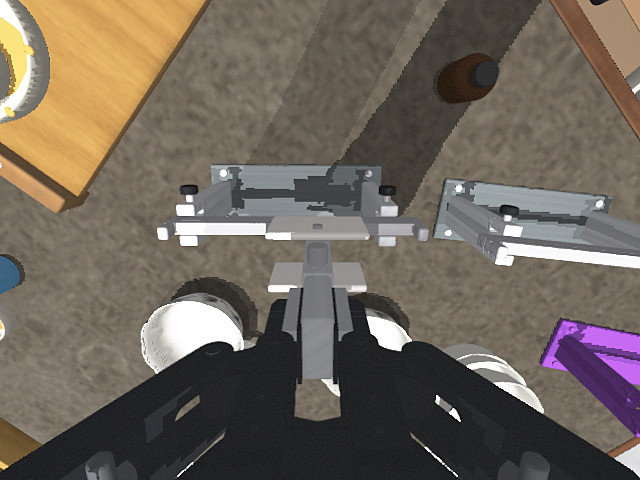

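Run:
```python
from h import *
for t,(y0,y1) in dict(w4=(-.1,.13),w6=(-.37,-.13)).items():
    d=load(t); w=world(d)
    m=(abs(w[...,2]-.14)<.006)&(w[...,0]>.53)&(w[...,0]<.62)&(w[...,1]<y1)&(w[...,1]>y0)
    p=w[m];k=np.ones(len(p),bool)
    for _ in range(10):
        b,a=np.polyfit(p[k,1],p[k,0],1); r=p[:,0]-a-b*p[:,1]; k=abs(r)<.006
    print(t,k.sum(),'a,b',a,b,'x at .039',a+b*.039,'x at -.226',a-b*.226,p[k][:,1].min(),p[k][:,1].max())
```

```text
w4 2110 a,b 0.5728905292209168 0.07608286367882511 x at .039 0.5758577609043909 x at -.226 0.5556958020295023 -0.09194540131227943 0.10788096456203916
w6 2126 a,b 0.5489143147373451 -0.02980430334106263 x at .039 0.5477519469070437 x at -.226 0.5556500872924253 -0.3445272080760465 -0.14517855936835125
```

Call:
drive_tool(
  plan=[
    {"slide": [-0.2,-0.05,0.5],"yaw": 0,"grip": -1},
    {"slide": [-0.2,-0.05,1.5],"yaw": 0,"grip": -1},
    {"slide": [-0.2,-0.05,3],"yaw": 0,"grip": -1},
    {"slide": [-0.2,-0.05,4.5],"yaw": 0,"grip": -1},
    {"slide": [-0.2,-0.05,5.5],"yaw": 0,"grip": -1},
    {"slide": [-0.2,-0.05,6.5],"yaw": 0,"grip": -1},
    {"slide": [-0.2,-0.05,7],"yaw": 0,"grip": -1},
    {"slide": [-0.2,-0.05,7.3],"yaw": 0,"grip": -1},
    {"slide": [-0.2,-0.05,7.4],"yaw": 0,"grip": -1},
    {"slide": [-0.2,-0.05,7.4],"yaw": 0,"grip": -1},
  ],
)

```text
time: 7.48
tcp_pos: [0.5577, -0.2281, 0.1857]
ee_rot: [-2.185, -2.256, 0.002]
ft_force: [-0.3, 0.5, -1.6]
grip_width: 0.131
```

Run:
```python
from h import *
d=grab('wrist','w7'); s=grab('scene','s7'); to([.5575,-.228,.1655],91.8)
cv2.imwrite('pics/s7c.png',cv2.resize(s['img'][190:370,200:320,::-1],None,fx=3.3,fy=3.3,interpolation=cv2.INTER_CUBIC))
```

```text
t 7.58 tcp [ 0.5579 -0.2283  0.1861] xang 91.84 zaxis [-0.001 -0.001 -1.   ] F [-0.11 -0.07 -1.95] T [ 0.01 -0.08 -0.  ] w 0.133
slide [ 0.03 -0.04  2.06] yaw 0.04
```

View pics/w7.png

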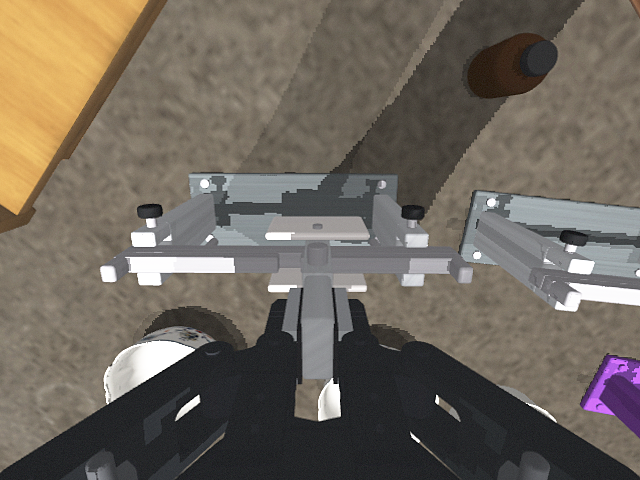

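View pics/s7c.png

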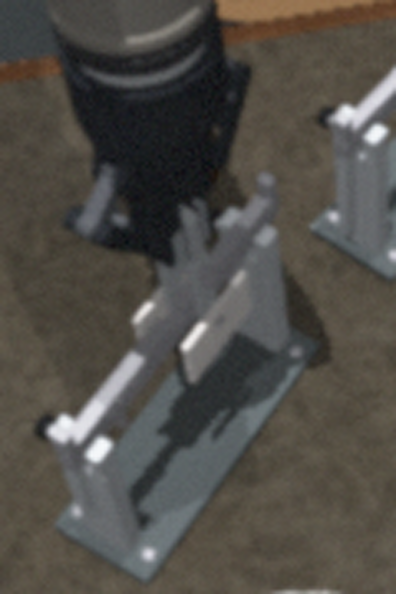

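The tiles straddle the bar with clearance on both sides. I'll lower to just above contact, then feel for it.

Call:
drive_tool(
  plan=[
    {"slide": [0,-0.04,0.5],"yaw": 0,"grip": -1},
    {"slide": [0,-0.04,1.0],"yaw": 0,"grip": -1},
    {"slide": [0,-0.04,1.5],"yaw": 0,"grip": -1},
    {"slide": [0,-0.04,1.8],"yaw": 0,"grip": -1},
    {"slide": [0,-0.04,2.0],"yaw": 0,"grip": -1},
    {"slide": [0,-0.04,2.1],"yaw": 0,"grip": -1},
    {"slide": [0,-0.04,2.1],"yaw": 0,"grip": -1},
    {"slide": [0,-0.04,2.1],"yaw": 0,"grip": -1},
  ],
)

```text
time: 8.25
tcp_pos: [0.5576, -0.2284, 0.1652]
ee_rot: [2.185, 2.257, -0.002]
ft_force: [0.7, -0.1, -1.3]
grip_width: 0.126
```

Call:
drive_tool(
  plan=[
    {"slide": [0,0,0.1],"yaw": 0,"grip": -1},
    {"slide": [0,0,0.2],"yaw": 0,"grip": -1},
    {"slide": [0,0,0.2],"yaw": 0,"grip": -1},
  ],
)

```text
time: 8.5
tcp_pos: [0.5575, -0.2283, 0.1631]
ee_rot: [-2.185, -2.257, 0.002]
ft_force: [-0.4, -0.4, -2.1]
grip_width: 0.124
```

Call:
drive_tool(
  plan=[
    {"slide": [0,0,0.1],"yaw": 0,"grip": -1},
    {"slide": [0,0,0.1],"yaw": 0,"grip": -1},
    {"slide": [0,0,0.1],"yaw": 0,"grip": -1},
  ],
)

```text
time: 8.75
tcp_pos: [0.5575, -0.2283, 0.162]
ee_rot: [-2.185, -2.257, 0.002]
ft_force: [-0.7, -0.2, -1.2]
grip_width: 0.132
```

Call:
drive_tool(
  plan=[
    {"slide": [0,0,0.1],"yaw": 0,"grip": -1},
    {"slide": [0,0,0.1],"yaw": 0,"grip": -1},
    {"slide": [0,0,0.1],"yaw": 0,"grip": -1},
  ],
)

```text
time: 9.0
tcp_pos: [0.5577, -0.2284, 0.1613]
ee_rot: [2.185, 2.257, -0.001]
ft_force: [0.0, -0.2, -0.4]
grip_width: 0.131
```

Call:
drive_tool(
  plan=[
    {"slide": [0,0,0.1],"yaw": 0,"grip": -1},
    {"slide": [0,0,0.1],"yaw": 0,"grip": -1},
  ],
)

```text
time: 9.17
tcp_pos: [0.5577, -0.2284, 0.1603]
ee_rot: [2.185, 2.257, -0.001]
ft_force: [-0.9, -0.4, -0.2]
grip_width: 0.13
```

Call:
drive_tool(
  plan=[
    {"slide": [0,0,0.1],"yaw": 0,"grip": -1},
    {"slide": [0,0,0.1],"yaw": 0,"grip": -1},
  ],
)

```text
time: 9.33
tcp_pos: [0.5577, -0.2283, 0.1593]
ee_rot: [2.185, 2.257, -0.001]
ft_force: [-0.8, -0.6, 0.4]
grip_width: 0.128
```

Call:
drive_tool(
  plan=[
    {"slide": [0,0,0.1],"yaw": 0,"grip": -1},
    {"slide": [0,0,0.1],"yaw": 0,"grip": -1},
  ],
)

```text
time: 9.5
tcp_pos: [0.5577, -0.2284, 0.1582]
ee_rot: [2.185, 2.257, -0.001]
ft_force: [-1.0, -0.3, 1.7]
grip_width: 0.129
```

```bash
cat >> h.py <<'E'
def favg(n=6,cam='wrist'):
    F=[]
    for _ in range(n):
        get_image(cam); F.append(sensors.observe()['ft_force'])
    print('Favg',np.mean(F,0).round(2),'+-',(np.std(F,0)/np.sqrt(n)).round(2))
E
python3 - <<'E'
from h import *
favg(); st()
E
```

```text
Favg [-0.54  0.68  0.97] +- [0.22 0.15 0.18]
t 9.8 tcp [ 0.5577 -0.2283  0.1583] xang 91.84 zaxis [-0.    -0.001 -1.   ] F [-1.69  1.24  1.14] T [ 0.08  0.12 -0.05] w 0.131
```

Call:
drive_tool(
  plan=[
    {"slide": [-0.1,0,0],"yaw": 0,"grip": -1},
    {"slide": [-0.2,0,0],"yaw": 0,"grip": -1},
    {"slide": [-0.3,0,0],"yaw": 0,"grip": -1},
    {"slide": [-0.4,0,0],"yaw": 0,"grip": -1},
    {"slide": [-0.5,0,0],"yaw": 0,"grip": -1},
    {"slide": [-0.6,0,0],"yaw": 0,"grip": -1},
    {"slide": [-0.7,0,0],"yaw": 0,"grip": -1},
  ],
)

```text
time: 10.38
tcp_pos: [0.5581, -0.2354, 0.1584]
ee_rot: [2.185, 2.257, -0.001]
ft_force: [-0.1, 0.8, 0.2]
grip_width: 0.135
```

Run:
```python
from h import *
favg(); st()
```

```text
Favg [0.34 1.44 1.08] +- [0.14 0.16 0.22]
t 10.68 tcp [ 0.558  -0.2357  0.1584] xang 91.83 zaxis [-0.    -0.001 -1.   ] F [0.16 1.78 0.29] T [ 0.24 -0.13 -0.04] w 0.13
```

Call:
drive_tool(
  plan=[
    {"slide": [-0.1,0,0],"yaw": 0,"grip": -1},
    {"slide": [-0.1,0,0],"yaw": 0,"grip": -1},
  ],
)

```text
time: 10.85
tcp_pos: [0.558, -0.2367, 0.1584]
ee_rot: [2.185, 2.256, -0.001]
ft_force: [-0.3, 1.4, 1.0]
grip_width: 0.13
```

Call:
drive_tool(
  plan=[
    {"slide": [-0.1,0,0],"yaw": 0,"grip": -1},
    {"slide": [-0.1,0,0],"yaw": 0,"grip": -1},
  ],
)

```text
time: 11.02
tcp_pos: [0.558, -0.2379, 0.1584]
ee_rot: [2.185, 2.256, -0.002]
ft_force: [-0.1, 2.0, 0.8]
grip_width: 0.127
```

Call:
drive_tool(
  plan=[
    {"slide": [-0.1,0,0],"yaw": 0,"grip": -1},
    {"slide": [-0.1,0,0],"yaw": 0,"grip": -1},
  ],
)

```text
time: 11.18
tcp_pos: [0.558, -0.2396, 0.1584]
ee_rot: [2.185, 2.255, -0.002]
ft_force: [-0.3, 0.2, 1.5]
grip_width: 0.134
```

Run:
```python
from h import *
favg(); st()
```

```text
Favg [-0.12  0.02  0.97] +- [0.29 0.25 0.24]
t 11.48 tcp [ 0.558  -0.2395  0.1585] xang 91.8 zaxis [ 0.    -0.002 -1.   ] F [-0.05  0.51  1.61] T [-0.13 -0.05  0.  ] w 0.131
```

Call:
drive_tool(
  plan=[
    {"slide": [-0.1,0,0],"yaw": 0,"grip": -1},
    {"slide": [-0.15,0,0],"yaw": 0,"grip": -1},
    {"slide": [-0.15,0,0],"yaw": 0,"grip": -1},
  ],
)

```text
time: 11.73
tcp_pos: [0.5578, -0.2416, 0.1584]
ee_rot: [2.185, 2.254, -0.003]
ft_force: [0.1, -0.8, -0.6]
grip_width: 0.135
```

Call:
drive_tool(
  plan=[
    {"slide": [-0.1,0,0],"yaw": 0,"grip": -1},
    {"slide": [-0.1,0,0],"yaw": 0,"grip": -1},
  ],
)

```text
time: 11.9
tcp_pos: [0.5574, -0.2427, 0.158]
ee_rot: [2.186, 2.254, -0.004]
ft_force: [-0.0, 0.3, -2.5]
grip_width: 0.132
```

Run:
```python
from h import *
favg(); st()
```

```text
Favg [-0.2  -0.58 -1.69] +- [0.21 0.06 0.2 ]
t 12.2 tcp [ 0.5576 -0.2426  0.1582] xang 91.78 zaxis [-0.001 -0.003 -1.   ] F [-0.93 -0.57 -1.3 ] T [-0.14  0.1  -0.02] w 0.129
```

Call:
drive_tool(
  plan=[
    {"slide": [-0.1,0,0],"yaw": 0,"grip": -1},
    {"slide": [-0.1,0,0],"yaw": 0,"grip": -1},
  ],
)

```text
time: 12.37
tcp_pos: [0.5576, -0.2434, 0.1581]
ee_rot: [2.186, 2.255, -0.004]
ft_force: [0.2, 0.1, -2.0]
grip_width: 0.132
```

Run:
```python
from h import *
favg(); st()
```

```text
Favg [-0.56 -0.05 -1.23] +- [0.27 0.18 0.04]
t 12.67 tcp [ 0.5577 -0.2434  0.1582] xang 91.78 zaxis [-0.001 -0.003 -1.   ] F [-1.1  -0.25 -1.04] T [0.03 0.01 0.02] w 0.134
```

The upward force dropped from +1.0 N to about -1.5 N, which is the carrier weight, so the pin is over the notch. I'll lower it to the notch floor.

Call:
drive_tool(
  plan=[
    {"slide": [0,0,0.1],"yaw": 0,"grip": -1},
    {"slide": [0,0,0.2],"yaw": 0,"grip": -1},
    {"slide": [0,0,0.2],"yaw": 0,"grip": -1},
  ],
)

```text
time: 12.92
tcp_pos: [0.5575, -0.2433, 0.1559]
ee_rot: [2.186, 2.255, -0.004]
ft_force: [-0.0, 0.3, -1.7]
grip_width: 0.127
```

Run:
```python
from h import *
favg(); st()
```

```text
Favg [ 0.22 -0.26 -1.41] +- [0.18 0.2  0.13]
t 13.22 tcp [ 0.5577 -0.2435  0.1562] xang 91.78 zaxis [-0.001 -0.003 -1.   ] F [ 0.28 -1.13 -0.96] T [ 0.01 -0.02 -0.02] w 0.134
```

Call:
drive_tool(
  plan=[
    {"slide": [0,0,0.1],"yaw": 0,"grip": -1},
    {"slide": [0,0,0.2],"yaw": 0,"grip": -1},
    {"slide": [0,0,0.2],"yaw": 0,"grip": -1},
  ],
)

```text
time: 13.47
tcp_pos: [0.5576, -0.2434, 0.154]
ee_rot: [2.186, 2.255, -0.004]
ft_force: [0.5, -0.1, -0.7]
grip_width: 0.13
```

Run:
```python
from h import *
favg(); st()
```

```text
Favg [-0.02 -0.02 -1.89] +- [0.18 0.27 0.15]
t 13.77 tcp [ 0.5578 -0.2435  0.1543] xang 91.78 zaxis [-0.    -0.003 -1.   ] F [-0.41 -0.15 -1.65] T [0.02 0.04 0.02] w 0.128
```

Call:
drive_tool(
  plan=[
    {"slide": [0,0,0.1],"yaw": 0,"grip": -1},
    {"slide": [0,0,0.15],"yaw": 0,"grip": -1},
    {"slide": [0,0,0.15],"yaw": 0,"grip": -1},
  ],
)

```text
time: 14.02
tcp_pos: [0.5579, -0.2436, 0.1529]
ee_rot: [2.185, 2.254, -0.003]
ft_force: [-0.8, 0.8, 0.1]
grip_width: 0.131
```

Run:
```python
from h import *
favg(); st()
```

```text
Favg [-0.21  0.01 -0.1 ] +- [0.17 0.14 0.12]
t 14.32 tcp [ 0.5579 -0.2436  0.1529] xang 91.78 zaxis [-0.    -0.003 -1.   ] F [ 0.21  0.1  -0.56] T [-0.02 -0.01 -0.01] w 0.132
```

Contact came 8 mm below the top edge, so the pin is on the notch floor, and the rail now carries roughly the carrier's weight. I'll check by eye before releasing.

Run:
```python
from h import *
d=grab('wrist','w9'); s=grab('scene','s9')
a=cv2.resize(s['img'][200:360,210:310,::-1],None,fx=3.5,fy=3.5,interpolation=cv2.INTER_CUBIC)
b=cv2.resize(d['img'][200:400,220:420,::-1],None,fx=2.1,fy=2.8)
cv2.imwrite('pics/c9.png',np.hstack([a,b]))
```

```text
(no output)
```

View pics/c9.png

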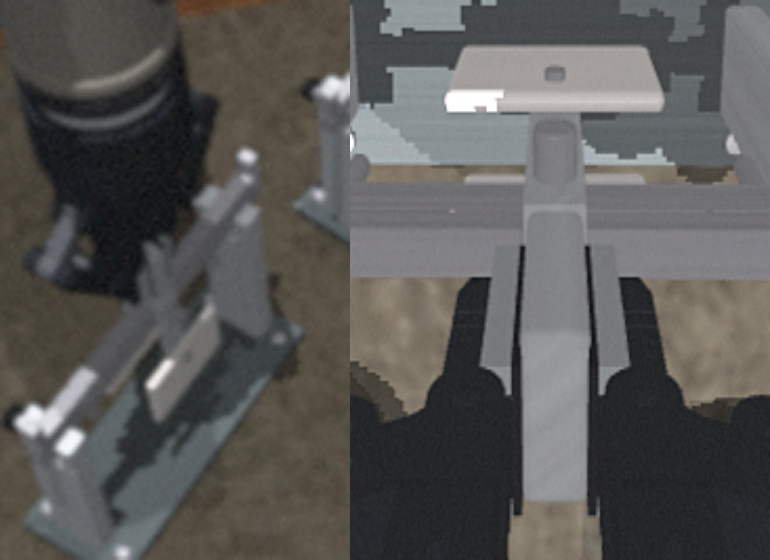

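The carrier straddles the rail and no notch gap shows. Now opening.

Call:
drive_tool(
  plan=[
    {"slide": [0,0,0],"yaw": 0,"grip": -0.65},
    {"slide": [0,0,0],"yaw": 0,"grip": -0.6},
    {"slide": [0,0,0],"yaw": 0,"grip": -0.5},
    {"slide": [0,0,0],"yaw": 0,"grip": -0.4},
    {"slide": [0,0,0],"yaw": 0,"grip": -0.2},
    {"slide": [0,0,0],"yaw": 0,"grip": 0},
    {"slide": [0,0,0],"yaw": 0,"grip": 0},
    {"slide": [0,0,0],"yaw": 0,"grip": 0},
  ],
)

```text
time: 15.08
tcp_pos: [0.5579, -0.2436, 0.1529]
ee_rot: [2.185, 2.254, -0.003]
ft_force: [0.9, 0.2, 0.5]
grip_width: 0.503
```

Run:
```python
from h import *
favg(3); st(); d=grab('wrist','w10')
```

```text
Favg [-0.04  0.22  0.12] +- [0.19 0.23 0.15]
t 15.23 tcp [ 0.5579 -0.2436  0.1529] xang 91.78 zaxis [-0.    -0.003 -1.   ] F [0.33 0.5  0.12] T [ 0.05 -0.01  0.03] w 0.5
```

View pics/w10.png

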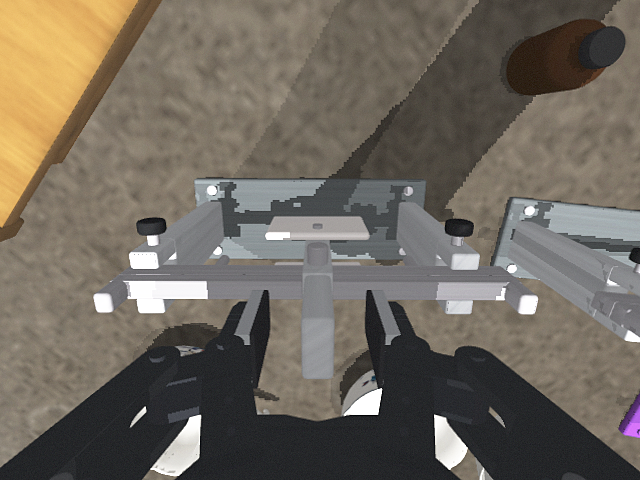

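The pads are clear on both sides and the carrier stands upright. Retreating straight up.

Call:
drive_tool(
  plan=[
    {"slide": [0,0,-0.5],"yaw": 0,"grip": 0},
    {"slide": [0,0,-1.5],"yaw": 0,"grip": 0},
    {"slide": [0,0,-2.5],"yaw": 0,"grip": 0},
    {"slide": [0,0,-4],"yaw": 0,"grip": 0},
    {"slide": [0,0,-5.5],"yaw": 0,"grip": 0},
    {"slide": [0,0,-7],"yaw": 0,"grip": 0},
    {"slide": [0,0,-8.5],"yaw": 0,"grip": 0},
    {"slide": [0,0,-10],"yaw": 0,"grip": 0},
    {"slide": [0,0,-11],"yaw": 0,"grip": 0},
    {"slide": [0,0,-11],"yaw": 0,"grip": 0},
  ],
)

```text
time: 16.12
tcp_pos: [0.5593, -0.2442, 0.2664]
ee_rot: [2.182, 2.25, 0.001]
ft_force: [0.1, -0.2, 0.7]
grip_width: 0.501
```

Call:
drive_tool(
  plan=[
    {"slide": [2,0,0],"yaw": 0,"grip": 0},
    {"slide": [4.5,0,0],"yaw": 0,"grip": 0},
    {"slide": [7.5,0,0],"yaw": 0,"grip": 0},
    {"slide": [10.5,0,0],"yaw": 0,"grip": 0},
    {"slide": [13.5,0,0],"yaw": 0,"grip": 0},
    {"slide": [16.5,0,0],"yaw": 0,"grip": 0},
    {"slide": [19.5,0,0],"yaw": 0,"grip": 0},
    {"slide": [22,0,0],"yaw": 0,"grip": 0},
    {"slide": [24,0,0],"yaw": 0,"grip": 0},
    {"slide": [25,0,0],"yaw": 0,"grip": 0},
  ],
)

```text
time: 16.95
tcp_pos: [0.5511, 0.0094, 0.2646]
ee_rot: [2.178, 2.257, 0.001]
ft_force: [-1.0, 0.0, 0.4]
grip_width: 0.499
```

Run:
```python
from h import *
np.set_printoptions(precision=4,suppress=True)
st(); d=grab('top','t11'); s=grab('scene','s11')
for n,i in(('t',d),('s',s)):
    w=world(i); m=(w[...,2]>.155)&(w[...,2]<.21)&(w[...,0]>.53)&(w[...,0]<.59)&(w[...,1]>-.29)&(w[...,1]<-.2)
    p=w[m]; print(n,len(p),p.min(0),p.max(0))
a=cv2.resize(s['img'][200:360,210:310,::-1],None,fx=3.6,fy=3.6,interpolation=cv2.INTER_CUBIC)
b=cv2.resize(d['img'][205:285,350:460,::-1],None,fx=4,fy=4,interpolation=cv2.INTER_CUBIC)
c=np.zeros((576,800,3),np.uint8); c[:,:360]=a; c[:320,360:800]=b; cv2.imwrite('pics/c11.png',c)
```

```text
t 16.95 tcp [0.5511 0.0094 0.2646] xang 92.04 zaxis [ 0.004 -0.003 -1.   ] F [-0.95  0.03  0.39] T [ 0.03  0.07 -0.  ] w 0.499
t 95 [ 0.5439 -0.2495  0.155 ] [ 0.5694 -0.2371  0.1915]
s 207 [ 0.5436 -0.2515  0.1552] [ 0.571  -0.2371  0.189 ]
```

View pics/c11.png

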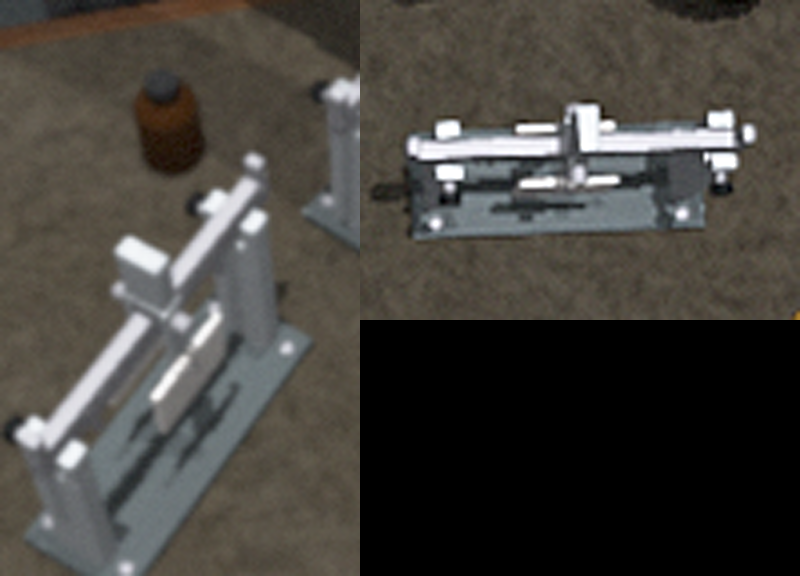

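View pics/s11.png

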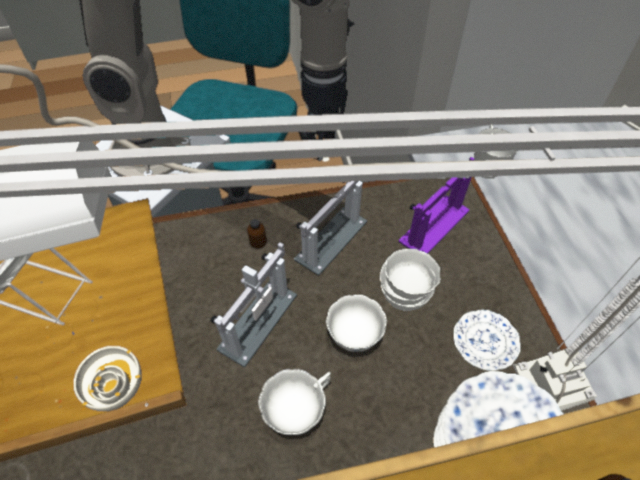

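The block top has come down from a maximum of 0.1996 m to 0.1915 m, about 8 mm, so the pin is seated. The carrier hangs upright, and the bottle and cups are unmoved. I'll settle the arm and hand in.

Call:
drive_tool(
  plan=[
    {"slide": [0,0,0],"yaw": 0,"grip": 0},
    {"slide": [0,0,0],"yaw": 0,"grip": 0},
    {"slide": [0,0,0],"yaw": 0,"grip": 0},
    {"slide": [0,0,0],"yaw": 0,"grip": 0},
  ],
)

```text
time: 17.38
tcp_pos: [0.5514, 0.0062, 0.2647]
ee_rot: [2.18, 2.252, -0.0]
ft_force: [-0.7, 0.2, -0.4]
grip_width: 0.501
```

Run:
```python
from h import *
d=get_image('top'); w=world(d); m=(w[...,2]>.18)&(w[...,2]<.21)&(w[...,0]>.53)&(w[...,0]<.59)&(w[...,1]>-.29)&(w[...,1]<-.2)
print(np.median(w[m],0)); st(); print(close_job())
```

```text
[ 0.5559209  -0.24307041  0.18569194]
t 17.43 tcp [0.5514 0.0064 0.2647] xang 91.88 zaxis [ 0.005 -0.005 -1.   ] F [-0.35  0.28  0.24] T [-0.05 -0.   -0.02] w 0.499
the job is handed in; nothing more can be done
None
```

The carrier is hanging on the notched rail with its cross pin seated in the notch. I handed the job in at 17.4 s, with the gripper open and clear of everything.

**Transfer:** I took the carrier by its grip block, lifted it 98 mm off the plain rail and hung it on the notched rail about 15 mm to the +y side of the notch.

**Finding the notch:** I slid it along with about 2.5 N on the sprung bar. At y ≈ -0.243 the upward force fell to just the carrier's weight. I lowered the pin until it met the notch floor, 8 mm below the top edge, then let go and backed away straight up.

**Last checks:**
- The top of the block sits about 8 mm lower than before, which matches the notch depth.
- The carrier hangs upright.
- The bottle and cups look unmoved in the scene picture.

**Disagreement:** The cameras put the notch at y ≈ -0.246, about 3 mm from where I felt it. I went by the force. I did not measure whether the carrier is centred in the notch's 3 mm of play.

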